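Find the hidden catch of the tea box

ROBOT

A 6-joint arm with a two-finger parallel gripper is mounted at the origin on a cart in front of the work surface, level with it; the furniture and walls round the work are solid. World frame = base frame: x ahead of the robot, y to its left, z up, the work surface at z = 0. Lengths are in mm, angles in rad, forces in N, time in s.
With the tool pointing down it reaches from about 300 to 775 mm from the base axis. Payload 14.6 kg.
Tool frame: the origin (TCP) lies between the finger pads; the fingertips stand ahead of it and the grasp point (between the pads) lies 11 mm behind it (manip.finger_overhang is the z of the fingertips in the tool frame, in mm); z points along the fingers, y is the line along which they close (so a half turn about z gives the same grasp; the last joint's range is limited). The gripper opens to 94 mm and grips with 3 to 60 N. Pads are 16 mm wide; open, the fingers measure 119 mm over their backs; the gripper's body (75 mm by 177 mm) begins 78 mm behind the grasp point.
Start: joints at [1.045, 0.3, 1.521, -0, 1.321, -0.067], TCP at [243.576, 493.113, 213.446] pointing down, gripper open.
Joint ranges: [-3.03, 3.03], [-0.79, 2.21], [0.23, 2.52], [-1.04, 4.18], [0, 3.07], [-2.55, 2.55]. Speed limits (rad/s): [2.22, 2.22, 2.57, 3.14, 3.14, 3.14].

INTERFACE

Orientations are given as [roll, pitch, yaw] about the fixed x, y, z axes, in that order (R = Rz(yaw) Ry(pitch) Rx(roll)).
In Python, from cell import manip gives the robot as it stands.
- The arm moves only by the tool jog_arm, never from a script. Its argument "series" is a list of rows, each a list of 7 numbers: the shift along the world's x, y, z as a fraction of full scale, then the turn, a rotation vector about the world's x, y, z as a fraction of full scale, then the closure, from 0 (fully open) to 1 (shut). In form: [[dx, dy, dz, wx, wy, wz, fingers], ...]. A call has 1 to 8 rows; each row is the pose to reach, as a shift and turn from the pose commanded when the call began; what a row does not reach only later rows make up. Full scale, the value 1, is 120 mm for a shift and 90 degrees for a turn. A row lasts 1/12 s, in which the tool goes at most 41.7 mm and 7.16 degrees, less where a joint would pass 70% of its speed; a pose out of reach is approached as far as the arm can. A call with a number of a shift or a turn outside -1 to 1 is refused whole. A call with a gripper value outside its range is refused whole. The fingers move at their own pace and stop on an object; "grip_force" is the grip in N (left out, the last holds). Time passes only in rows, so rows that repeat a pose let the fingers close. It gives the time, the measured TCP pose, the force, the opening and the grip force at its end, in the units of the state.
- manip.read_state(): the state, without advancing time (a new reading comes with each control period).
- manip.camera(name): name is "scene" or "top"; returns a dict with "frame" (384x512x3 uint8, red, green, blue), "vfov" (degrees; the focal length in pixels is half the picture's height over the tangent of half this angle, whatever the lens; pixels are square), "cx", "cy" (the principal point, pixels), "k1" (the pictures are not rectified: a ray, as slopes to the right and down, at radius r is drawn at 1 + k1 r^2 times it, then the intrinsics apply), "R" (3x3) and "t" (3): a world point X has camera coordinates R X + t. Camera axes: x right, y down, z forward; pixel columns grow to the right and rows downward; lengths in mm; the calibration is good to about 2 mm. A picture is of the moment at which its call begins. There is no depth.
- manip.sign_off(): hands the job in; it is judged then, once.
The state is a dict: "clock": time; "joints": joint angles; "qd": joint speeds; "effort": joint torques, N m; "eef_pos": TCP position; "eef_rot": TCP orientation; "wrist_force": force on the tool from outside, world axes, zero at the start; "moment": the same for the moment, N m; "finger_gap": finger opening in mm; "finger_force": force on a finger pad.
Only numpy, scipy, OpenCV 4.12 (cv2) and the standard library are available. Lean on these libraries where they do the work, as an engineer would, in place of code of your own. Each camera call takes 0.05 s, during which the arm holds its last target. There are 200 camera calls.

TASK

One of the six sunken squares in the top of the wooden tea box is the secret catch of its drawer; all six look the same. Feel across them slowly and gently with the fingertips for the one that gives, and push that one all the way in so that the drawer springs out by itself. Do not touch the drawer, and leave the things standing around where they are.

Things in the scene. Friction and masses are not known exactly. Their poses are not given: they have to be found in the camera images.
- tea_box: wooden tea box, fixed to the worktop, 150 mm deep (its x), 216 mm wide (its y), 92 mm high. Origin: centre of its underside; x points from the drawer side to the back, y to its left, z up. In its flat top are six square frames, two rows of three, centres at x = -33 or +33 mm, y = -66, 0 or +66 mm from the origin
- tea_box_top (a point): centre of the box's flat top, 92 mm above its underside, axes as the box's. Each of the six frames round it has a 50 mm square opening that holds a 48 mm square wooden pad, its flat face 2 mm below this top. The pads look alike: five are solid and do not give at all, the sixth is the catch, in any of the six places from run to run
- catch (a joint): how far the catch pad is pushed in, m: 0 as found (face 2 mm below the box's top), 0.008 fully in (its stop). It slides straight down, yields to about 4 N plus a little for speed, has no return spring and stays where it is pushed. Pads and frames are hard: meeting one at 25 mm/s gives a brief peak of about 110 N, and more in proportion to the speed
- drawer (a joint): how far the drawer has come out, m: 0 shut, 0.024 when the catch is fully in. A lever joins it to the catch: it comes out three times as far as the catch goes in, and stays out
- drawer_front: flat wooden drawer front without a handle, 195 mm wide, 53 mm high, 10 mm thick, in the side of the box that faces the robot; origin at its centre, axes as the box's. It slides out toward the robot's side (the box's -x)
- salt_shaker: glass salt shaker, 44 mm across, 90 mm high, stands beside the box on its left; origin at the centre of its underside
- mug_b: purple mug, 86 mm across, 123 mm with its handle, 101 mm high, beside the box on its right; origin at the centre of its underside
- tea_tin: low tin, 75 mm across, 58 mm high, on the right part of the worktop; origin at the centre of its underside
- jam_jar: jar, 68 mm across, 84 mm high, on the right part of the worktop; origin at the centre of its underside
- masking_tape: roll of tape lying flat, 104 mm across, 25 mm high, at the left; origin at the centre of its underside

How it is judged:
By the outcome, as a careful person would: the job done as asked, in the order asked, and still so for the second after the job is handed in, with the robot touching nothing.
It also fails if it takes over 48 s, if anything falls off the work surface, if the arm or the gripper's body presses on something with over 40 N, if the wrist force passes 120 N, or if a joint passes its speed limit or range.

## Working session

There is one attempt and no reset: what is moved stays moved. The work goes in short steps, Python scripts to look and compute and a tool call to move; the robot and the scene stay as the last step left them, time stands still between calls to the robot, and variables do not carry over. Pictures are saved under pics/ and viewed, at most 10 in all, crops included, and the job is handed in when it is done.

Besides the shell and the picture viewer there is one more tool, called after "Request:" by a JSON object that holds its "api" and its "payload". jog_arm: Moves the arm, as the interface text tells. Its arguments: {"type":"object","properties":{"series":{"type":"array"},"grip_force":{"type":"number"}},"required":["series"]}

```bash
mkdir -p pics
python3 - <<'E'
from cell import manip
import cv2
for n in ("scene","top"):
    c=manip.camera(n); cv2.imwrite(f"pics/{n}0.png",c["frame"][:,:,::-1])
    print(n,c["vfov"],c["cx"],c["cy"],c["k1"],c["R"],c["t"])
print(manip.read_state(), manip.finger_overhang)
E
```

```text
scene 44.226517957377226 262.75090472957305 198.56706382517993 -0.0451900737870417 [[-0.77011587 -0.63748811 -0.02303174]
 [-0.31399323  0.41025275 -0.85621313]
 [ 0.55527452 -0.65215151 -0.51610911]] [ 332.4823696   283.64469591 1458.01684266]
top 42.35391799195145 254.79047424327962 188.78636940984507 -0.004186692526976049 [[-0.32291562 -0.94640798  0.00611846]
 [-0.81887256  0.27614735 -0.50318026]
 [ 0.47452422 -0.167495   -0.86415982]] [  54.32726109  493.06631786 1325.9465629 ]
{'clock': 0.1, 'joints': array([ 1.04538794e+00,  3.00401955e-01,  1.52153222e+00, -2.23219356e-05,
        1.32070233e+00, -6.66368864e-02]), 'qd': array([ 6.05865248e-04,  5.14560585e-04, -2.98412968e-03, -7.31964373e-04,
        2.50017526e-05,  5.02178978e-04]), 'effort': array([ 1.40929274e-04, -5.32643723e+01, -3.53286695e+01,  7.08794896e-02,
        2.34754389e-02, -9.21180367e-05]), 'eef_pos': array([243.47404536, 492.91262132, 212.94492442]), 'eef_rot': array([-3.14054968e+00, -4.79336216e-05,  2.68282666e+00]), 'wrist_force': array([0.19355439, 0.4632016 , 0.05558603]), 'moment': array([ 5.37914820e-03, -1.82249639e-05, -1.04490370e-02]), 'finger_force': 0.0, 'finger_gap': 94.35020390301366} 8.0
```

View pics/top0.png

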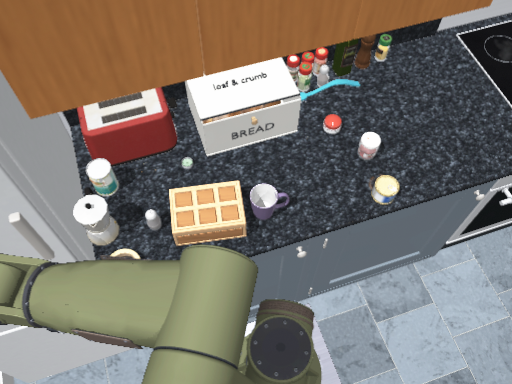

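View pics/scene0.png

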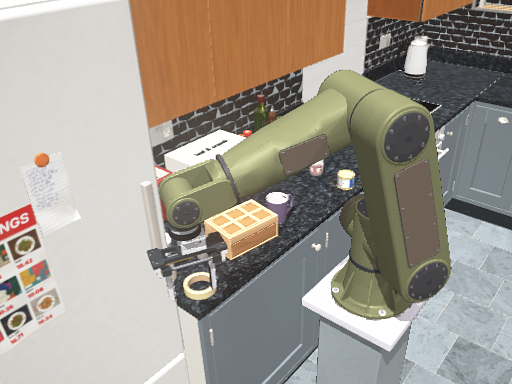

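The top view shows the box at about (208,212) with its six pads, the salt shaker at (152,219) and the mug at (265,200). The arm is at the lower left. In the scene view the box is at (240,228) and the tape at (200,285).

```bash
cat > h.py <<'E'
from cell import manip
import cv2, numpy as np
def K(c):
    f=c["frame"].shape[0]/2/np.tan(np.radians(c["vfov"]/2))
    return f
def ray(c,u,v,z):
    f=K(c); d=np.array([(u-c["cx"])/f,(v-c["cy"])/f]); s=d.copy()
    for _ in range(20): s=d/(1+c["k1"]*(s@s))
    R=np.array(c["R"]); o=-R.T@c["t"]; w=R.T@np.array([*s,1]); return (o+w*(z-o[2])/w[2])
E
python3 - <<'E'
from h import *
P={}
for n,box in (("top",(165,178,250,248)),("scene",(200,196,285,262))):
    c=manip.camera(n); hsv=cv2.cvtColor(c["frame"],cv2.COLOR_RGB2HSV); x0,y0,x1,y1=box
    h=hsv[y0:y1,x0:x1]; print(n)
    im=c["frame"][y0:y1,x0:x1,::-1]; cv2.imwrite(f"pics/{n}c.png",cv2.resize(im,None,fx=7,fy=7,interpolation=cv2.INTER_CUBIC))
    v=h[...,2]; b=c["frame"][y0:y1,x0:x1,2].astype(int)
    s=range(0,85,3); print(c["frame"][212,170:250:2].tolist() if n=="top" else "")
E
```

```text
top
[[163, 138, 113], [253, 237, 191], [254, 242, 197], [227, 190, 143], [206, 162, 119], [222, 171, 123], [232, 176, 123], [220, 161, 110], [223, 164, 111], [230, 170, 113], [233, 171, 115], [215, 152, 103], [254, 244, 200], [255, 251, 219], [246, 220, 165], [241, 185, 123], [239, 180, 121], [238, 180, 120], [238, 180, 120], [238, 180, 120], [237, 179, 119], [237, 178, 119], [240, 183, 123], [252, 232, 181], [255, 251, 218], [255, 247, 206], [229, 167, 111], [242, 184, 123], [242, 184, 123], [242, 183, 123], [242, 184, 123], [242, 184, 123], [242, 183, 123], [242, 185, 123], [222, 175, 129], [255, 248, 210], [254, 244, 199], [170, 138, 105], [29, 32, 35], [39, 41, 45]]
scene
```

View pics/topc.png

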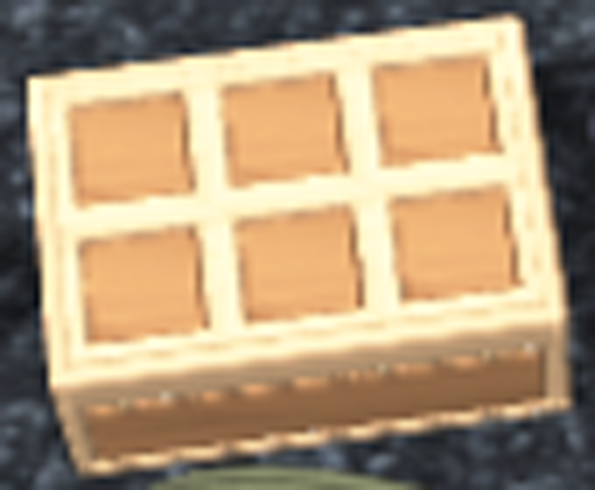

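The crop shows all six pads unobstructed inside pale frames, with the drawer side facing the bottom of the picture. The pale top separates easily by its green level.

Run:
```python
from h import *
for n,(x0,y0,x1,y1) in (("top",(165,178,250,248)),("scene",(200,196,285,262))):
    c=manip.camera(n); g=c["frame"][y0:y1,x0:x1]
    m=((g[...,1]>205)&(g[...,0]>235)).astype(np.uint8)
    big=cv2.resize(g,None,fx=4,fy=4,interpolation=cv2.INTER_CUBIC)
    m=(big[...,1]>205).astype(np.uint8)
    cs,hi=cv2.findContours(m,cv2.RETR_CCOMP,cv2.CHAIN_APPROX_NONE)
    pts=[]
    for k,q in enumerate(cs):
        a=cv2.contourArea(q)
        if hi[0,k,3]>=0 and a>600:
            M=cv2.moments(q); u=(M['m10']/M['m00']+.5)/4-.5+x0; v=(M['m01']/M['m00']+.5)/4-.5+y0
            p=ray(c,u,v,91); pts.append(p[:2]); print(n,a,round(u,1),round(v,1),p.round(1))
    pts=np.array(pts)
    if len(pts)==6:
        ce=pts.mean(0); r=cv2.minAreaRect(pts.astype(np.float32)); print("centre",ce,"rect",r)
```

```text
top 4501.5 185.0 218.2 [478.4 111.5  91. ]
top 4463.5 207.3 215.3 [466.6  46.6  91. ]
top 4400.5 229.5 212.3 [455.  -18.1  91. ]
top 4232.5 183.2 198.8 [543.2  99.7  91. ]
top 4171.5 205.1 196.0 [531.5  34.9  91. ]
top 4131.5 226.7 193.2 [520.  -29.7  91. ]
centre [499.12153412  40.83098063] rect ((499.134033203125, 40.87984085083008), (131.6370849609375, 66.00692749023438), 79.81224060058594)
scene 1792.5 231.6 228.1 [476.9 108.4  91. ]
scene 1651.0 246.9 221.0 [464.1  43.9  91. ]
scene 1631.5 220.2 220.2 [541.4  97.   91. ]
scene 1509.0 261.1 214.0 [453.5 -20.6  91. ]
scene 1571.0 235.1 213.3 [530.4  32.4  91. ]
scene 1381.0 249.7 206.6 [518.3 -33.1  91. ]
centre [497.41179959  37.99469938] rect ((497.22113037109375, 37.957725524902344), (132.0814208984375, 67.22209167480469), 79.53157806396484)
```

Request:
{"api": "jog_arm", "payload": {"series": [[0.05,-0.08,0,0,0,0.02,1],[0.15,-0.25,0,0,0,0.06,1],[0.26,-0.42,0,0,0,0.1,1],[0.37,-0.6,0,0,0,0.14,1],[0.48,-0.78,0,0,0,0.178,1],[0.58,-0.95,0,0,0,0.178,1]], "grip_force": 20}}

```text
clock: 0.8
eef_pos: [313.7, 377.9, 213.4]
eef_rot: [-3.142, 0.0, 2.966]
wrist_force: [0.4, -0.2, -0.9]
finger_gap: 57.6
finger_force: 0.0
```

Request:
{"api": "jog_arm", "payload": {"series": [[0.11,-0.18,0,0,0,0,1],[0.22,-0.36,0,0,0,0,1],[0.33,-0.54,0,0,0,0,1],[0.44,-0.72,0,0,0,0,1],[0.53,-0.87,0,0,0,0,1],[0.6,-0.98,0,0,0,0,1]]}}

```text
clock: 1.3
eef_pos: [385.8, 260.1, 213.5]
eef_rot: [-3.142, 0.0, 2.962]
wrist_force: [-0.6, -0.3, 0.5]
finger_gap: 17.6
finger_force: 0.0
```

Request:
{"api": "jog_arm", "payload": {"series": [[0.11,-0.18,0,0,0,0,1],[0.22,-0.36,0,0,0,0,1],[0.33,-0.54,0,0,0,0,1],[0.44,-0.72,0,0,0,0,1],[0.53,-0.87,0,0,0,0,1],[0.58,-0.95,0,0,0,0,1]]}}

```text
clock: 1.8
eef_pos: [455.6, 145.8, 213.4]
eef_rot: [-3.141, 0.0, 2.961]
wrist_force: [-0.0, 0.6, -0.3]
finger_gap: 0.5
finger_force: 0.0
```

Request:
{"api": "jog_arm", "payload": {"series": [[0.05,-0.08,-0.1,0,0,0,1],[0.11,-0.18,-0.25,0,0,0,1],[0.17,-0.27,-0.4,0,0,0,1],[0.183,-0.297,-0.55,0,0,0,1],[0.183,-0.297,-0.7,0,0,0,1],[0.183,-0.297,-0.8,0,0,0,1],[0.183,-0.297,-0.87,0,0,0,1],[0.183,-0.297,-0.89,0,0,0,1]]}}

```text
clock: 2.47
eef_pos: [476.2, 112.1, 105.5]
eef_rot: [-3.141, -0.002, 2.963]
wrist_force: [0.7, 0.3, 0.5]
finger_gap: 0.6
finger_force: 0.0
```

Run:
```python
from h import *
c=manip.camera("scene"); cv2.imwrite("pics/s1.png",cv2.resize(c["frame"][150:280,150:320,::-1],None,fx=4,fy=4,interpolation=cv2.INTER_CUBIC))
s=manip.read_state(); print(s["clock"],s["eef_pos"],s["wrist_force"])
```

```text
2.5167 [476.40872816 112.1011564  105.95373488] [-1.29788002  0.17336557 -0.30866113]
```

View pics/s1.png

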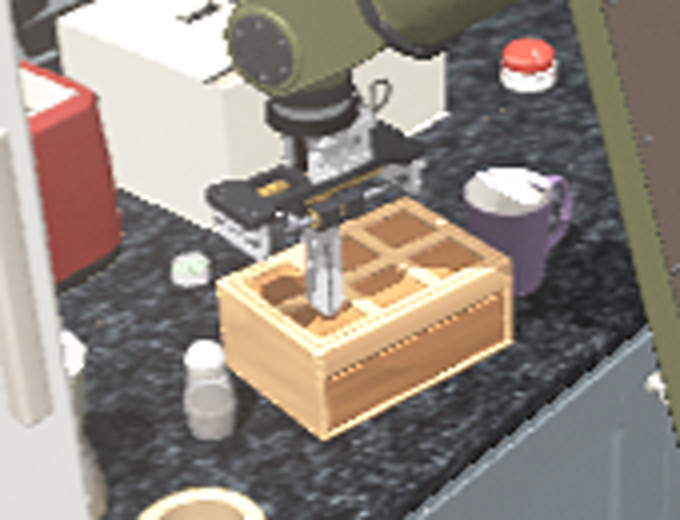

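The fingertips stand just above the front-left pad, at about (330,300) in the crop. Now lower slowly.

Request:
{"api": "jog_arm", "payload": {"series": [[0.005,-0.008,-0.012,0,0,0,1],[0.01,-0.015,-0.025,0,0,0,1],[0.01,-0.015,-0.035,0,0,0,1],[0.01,-0.015,-0.042,0,0,0,1],[0.01,-0.015,-0.046,0,0,0,1]]}}

```text
clock: 2.93
eef_pos: [478.0, 110.1, 101.3]
eef_rot: [3.141, 0.0, 2.962]
wrist_force: [-0.2, 0.6, 0.5]
finger_gap: 0.4
finger_force: 0.0
```

Request:
{"api": "jog_arm", "payload": {"series": [[0,0,-0.003,0,0,0,1],[0,0,-0.006,0,0,0,1],[0,0,-0.009,0,0,0,1],[0,0,-0.012,0,0,0,1],[0,0,-0.015,0,0,0,1]]}}

```text
clock: 3.35
eef_pos: [477.9, 110.1, 99.3]
eef_rot: [3.142, 0.0, 2.962]
wrist_force: [-0.5, -0.3, -0.2]
finger_gap: 0.5
finger_force: 0.0
```

Request:
{"api": "jog_arm", "payload": {"series": [[0,0,-0.003,0,0,0,1],[0,0,-0.006,0,0,0,1],[0,0,-0.008,0,0,0,1],[0,0,-0.008,0,0,0,1]]}}

```text
clock: 3.68
eef_pos: [477.9, 110.1, 98.4]
eef_rot: [-3.142, -0.0, 2.962]
wrist_force: [0.1, -0.6, 0.2]
finger_gap: 0.6
finger_force: 0.0
```

Request:
{"api": "jog_arm", "payload": {"series": [[0,0,-0.002,0,0,0,1],[0,0,-0.004,0,0,0,1],[0,0,-0.004,0,0,0,1]]}}

```text
clock: 3.93
eef_pos: [478.0, 110.1, 98.1]
eef_rot: [3.142, 0.0, 2.962]
wrist_force: [-0.1, -0.8, 3.6]
finger_gap: 0.4
finger_force: 1.8
```

Request:
{"api": "jog_arm", "payload": {"series": [[0,0,-0.002,0,0,0,1],[0,0,-0.004,0,0,0,1],[0,0,-0.004,0,0,0,1]]}}

```text
clock: 4.18
eef_pos: [478.0, 110.1, 97.4]
eef_rot: [3.142, 0.0, 2.962]
wrist_force: [-1.5, -0.8, 4.3]
finger_gap: 0.4
finger_force: 1.9
```

Request:
{"api": "jog_arm", "payload": {"series": [[0,0,-0.003,0,0,0,1],[0,0,-0.006,0,0,0,1],[0,0,-0.009,0,0,0,1],[0,0,-0.009,0,0,0,1]]}}

```text
clock: 4.52
eef_pos: [477.9, 110.1, 96.2]
eef_rot: [3.142, 0.0, 2.962]
wrist_force: [-0.4, -0.5, 2.2]
finger_gap: 0.6
finger_force: 1.3
```

The front-left pad gives under about 4 N, so it is the catch. Now push it in.

Request:
{"api": "jog_arm", "payload": {"series": [[0,0,-0.004,0,0,0,1],[0,0,-0.008,0,0,0,1],[0,0,-0.012,0,0,0,1],[0,0,-0.016,0,0,0,1],[0,0,-0.02,0,0,0,1],[0,0,-0.024,0,0,0,1],[0,0,-0.028,0,0,0,1],[0,0,-0.032,0,0,0,1]]}}

```text
clock: 5.18
eef_pos: [477.9, 110.1, 92.4]
eef_rot: [3.142, 0.0, 2.962]
wrist_force: [-0.4, 0.3, 4.4]
finger_gap: 0.5
finger_force: 1.9
```

Request:
{"api": "jog_arm", "payload": {"series": [[0,0,-0.003,0,0,0,1],[0,0,-0.006,0,0,0,1],[0,0,-0.009,0,0,0,1],[0,0,-0.012,0,0,0,1],[0,0,-0.015,0,0,0,1],[0,0,-0.015,0,0,0,1]]}}

```text
clock: 5.68
eef_pos: [477.9, 110.1, 90.6]
eef_rot: [3.142, 0.0, 2.962]
wrist_force: [0.5, -0.3, 3.0]
finger_gap: 0.4
finger_force: 1.3
```

Request:
{"api": "jog_arm", "payload": {"series": [[0,0,-0.002,0,0,0,1],[0,0,-0.004,0,0,0,1],[0,0,-0.006,0,0,0,1],[0,0,-0.006,0,0,0,1]]}}

```text
clock: 6.02
eef_pos: [478.0, 110.1, 90.2]
eef_rot: [3.142, 0.0, 2.962]
wrist_force: [-1.3, 0.3, 7.4]
finger_gap: 0.3
finger_force: 3.6
```

Request:
{"api": "jog_arm", "payload": {"series": [[0,0,-0.001,0,0,0,1],[0,0,-0.002,0,0,0,1],[0,0,-0.002,0,0,0,1],[0,0,-0.002,0,0,0,1]]}}

```text
clock: 6.35
eef_pos: [478.0, 110.1, 90.2]
eef_rot: [3.142, 0.0, 2.962]
wrist_force: [-3.0, -0.5, 10.0]
finger_gap: 0.8
finger_force: 5.0
```

Request:
{"api": "jog_arm", "payload": {"series": [[0,0,-0.002,0,0,0,1],[0,0,-0.004,0,0,0,1],[0,0,-0.006,0,0,0,1],[0,0,-0.008,0,0,0,1],[0,0,-0.008,0,0,0,1],[0,0,-0.008,0,0,0,1]]}}

```text
clock: 6.85
eef_pos: [478.1, 110.1, 90.0]
eef_rot: [3.141, 0.001, 2.963]
wrist_force: [-7.2, -1.8, 21.7]
finger_gap: -0.1
finger_force: 10.5
```

The pad is on its stop: force rises to 22 N with no further travel. Lift straight up and check.

Request:
{"api": "jog_arm", "payload": {"series": [[0,0,0.01,0,0,0,1],[0,0,0.04,0,0,0,1],[0,0,0.1,0,0,0,1],[0,0,0.25,0,0,0,1],[0,0,0.45,0,0,0,1],[0,0,0.65,0,0,0,1],[0,0,0.8,0,0,0,1],[0,0,0.85,0,0,0,1]]}}

```text
clock: 7.52
eef_pos: [478.7, 110.2, 193.7]
eef_rot: [3.14, 0.004, 2.962]
wrist_force: [0.2, -0.7, 0.1]
finger_gap: 0.2
finger_force: 0.0
```

Run:
```python
from h import *
c=manip.camera("scene"); cv2.imwrite("pics/s2.png",cv2.resize(c["frame"][150:300,150:320,::-1],None,fx=4,fy=4,interpolation=cv2.INTER_CUBIC))
s=manip.read_state(); print(s["clock"],s["eef_pos"],s["wrist_force"])
```

```text
7.5667 [478.65990577 110.20741643 193.16347512] [-0.30579569  0.18131023  0.81323369]
```

View pics/s2.png

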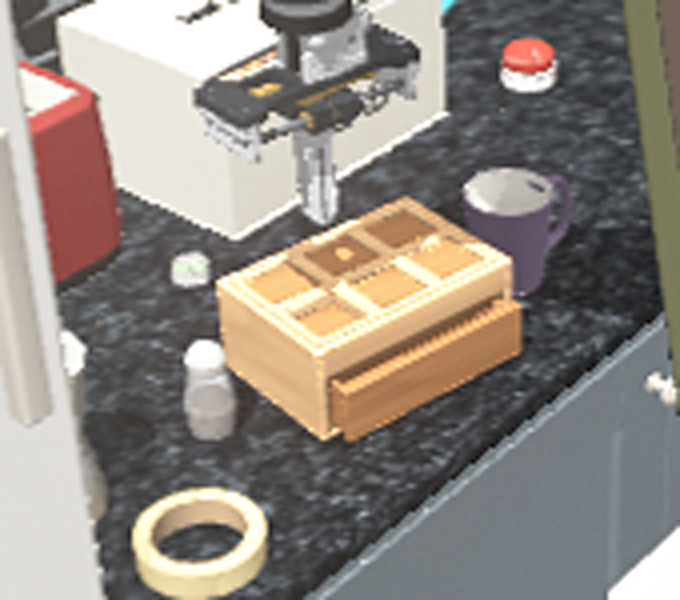

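The drawer front has come out, with its edge at about (430,370) in the crop. The shaker, mug and tape stand where they were and the tool is clear.

```bash
python3 -c "
from cell import manip
print(manip.sign_off())"
```

```text
the job is handed in; nothing more can be done
None
```

The front-left pad, the first one I tried, was the catch: it gave at about 4 N, I pushed it to its stop, the drawer sprang out, nothing else was touched, and the job is handed in at about 7.6 s.

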